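# Click the art room's flat battery into its charging dock

### The job

Lift the grey battery with the orange band out of the blue rack, lay it flat on the cork mat with its black grip ridge up, and let go of it there. Then take it by the ridge and slide it brass end first into the charging dock, pushing the yellow spring catch aside, until it is fully home and the catch has clicked back behind it. Ease it in, do not ram it, and leave everything else where it stands.

Things in the scene. Friction and masses are not known exactly. Their poses are not given: they have to be found in the camera images.
- battery: Loose grey slab battery with orange band, about 0.35 kg, 120 (x) x 24 (y) x 68 (z) mm; origin at the slab's centre. +x: front end (brass), enters the dock first. At the start it stands on edge in the rack, z up, x and y along the rack's, its top edge 76 mm above the table. Standing on edge it is stable; it topples once its top is pushed some 20 to 30 mm. The slab's bare faces are flat.
- ridge (a point): Top centre of the black grip ridge on the battery's +y face, at battery (-20, 32, 0) mm; axes as the battery's. The ridge is 60 mm long (battery x -50 to +10 mm), 18 mm wide (along z), 20 mm high; the rest of that face is bare. With the battery lying flat, ridge up, battery y points up and the ridge's top is 44 mm above what it lies on.
- nose (a point): Centre of the battery's front end face, battery (60, 0, 0) mm; axes as the battery's.
- rack: Fixed blue rack; origin under its centre, z up. Plate 150 (x) x 166 (y) x 8 mm with two slots along x at y = -38 and +38 mm, each 28 mm wide between walls that rise 20 mm above the plate, with end stops. One slot holds the grey battery, the other the dark one (which is which varies).
- spare: Loose dark battery with a green band, otherwise the same shape and frame, standing on edge in the other slot. Leave it.
- mat: Fixed cork mat, 180 (x) x 170 (y) x 4 mm; origin under its centre, z up.
- dock: Fixed charging dock; origin on the table under point bay, same axes. Floor 6 mm high, x -112 to 60 mm (ramp from -121). Channel y -36 to 36, walls rise 20 mm above the floor, flared mouth to x = -131, outer width 96 mm. x 20 to 60: closed by a hood, 27 mm high inside, top 41 mm above table; open above behind it, so fingers on the ridge pass over the walls. End stop at x = 60 (62 mm tall, to 105), before it a copper plate on a spring.
- bay (a point): Slab centre with the battery fully in, against the end stop: in the dock, 18 mm above the table. +x: direction of insertion, z up. Battery x then lies along bay x, its y (ridge) up, its z along bay -y. The last 6 mm press in a sprung copper contact plate (2.5 to 5 N), which afterwards pushes the battery back up to 3 mm onto the catch. Pushing in takes about 5 to 20 N, more at the stop.
- catch (a joint): Yellow leaf catch at the dock's mouth, +y side, on a vertical hinge at bay (-108, 38) mm, nearly as high as the slab. 0 rad: sprung out, slanting forward into the channel. The entering battery wedges it out to 0.2 to 0.3 rad (0.05 N m plus 0.45 N m/rad: 1 to 4 N at its tip); when the battery's rear has passed the tip, 2 to 3 mm before the stop, it snaps back to 0 behind it.
- catch_tip (a point): Upper tip of the yellow catch; at 0 rad about bay x = -63, y = 26 mm, inside the channel.
- mug: Loose blue mug, 82 mm wide, 95 mm high; leave it.
- jar: Loose red paint jar, 68 mm wide, 85 mm high; leave it.
- tape: Loose green tape roll lying flat, 100 mm wide, 24 mm high; leave it.
- brush: Loose brush, 190 mm long, lying; leave it.
- lino: Loose wooden printing board 150 x 100 x 12 mm; leave it.
- driver: Loose screwdriver 180 mm long, lying; leave it.
There are look-alikes about, which are no part of the job. There is more than one size of the mat; the job needs the larger. What is shaped like the battery but pink is not meant.

How it is judged:
On the way, in this order (a step that is already met when the one before it is completed fails the run):
1. the battery lies flat on the cork mat, ridge up, let go (angle between battery's own y axis and vertical below 0.12 rad and x of battery in the frame of mat between -0.09 and 0.09 m and y of battery in the frame of mat between -0.085 and 0.085 m and height (world z) of battery below 0.022 m and contact force between the fingers and battery below 0.1 N and linear speed of battery below 0.02 m/s), for 0.2 s.
2. the battery, entering the dock, holds the yellow catch aside (angle between battery's own y axis and vertical below 0.12 rad and value of joint catch above 0.12 rad and x of battery in the frame of bay between -0.165 and -0.003 m and y of battery in the frame of bay between -0.012 and 0.012 m and angle between the x axis of battery and the x axis of bay, either way round below 0.15 rad), for 0.1 s.
At the end, for the whole second after the job is handed in: The battery lies level in the dock, ridge up and brass end in, its centre within 5 mm short of and 3 mm beyond its place against the end stop, 5 mm sideways and 4 mm in height, straight within 0.07 rad, at rest and released, with the catch sprung back (below 0.05 rad) behind its rear end (angle between battery's own y axis and vertical below 0.07 rad and angle between the x axis of battery and the x axis of bay, either way round below 0.07 rad and x of battery in the frame of bay between -0.005 and 0.003 m and y of battery in the frame of bay between -0.005 and 0.005 m and z of battery in the frame of bay between -0.004 and 0.004 m and x of nose in the frame of bay above 0.05 m and value of joint catch below 0.05 rad and linear speed of battery below 0.01 m/s and contact force between the fingers and battery below 0.1 N); the robot touches nothing.
It fails at once if the battery is rammed against the dock (over 60 N) (contact force between battery and dock above 60 N).
It fails at once if something else was moved by more than 30 mm (distance of any of spare, mug, jar, tape, brush, lino, driver from where it was at the start of the episode above 0.03 m).
It also fails if it takes over 69 s, if anything falls off the work surface, if the arm or the gripper's body presses on something with over 40 N, if the wrist force passes 120 N, or if a joint passes its speed limit or range.

### The arm

A 7-joint arm with a two-finger parallel gripper is mounted at the origin on the work surface. World frame = base frame: x ahead of the robot, y to its left, z up, the work surface at z = 0. Lengths are in m, angles in rad, forces in N, time in s.
With the tool pointing down it reaches from about 0.4 to 0.85 m from the base axis. Payload 10.4 kg.
Tool frame: the origin (TCP) lies at the very end of the fingers, on their centre line; the grasp point (between the pads) lies 19 mm behind it (r.pinch_z is the distance from the TCP to the grasp point, in m); z points along the fingers, y is the line along which they close (so a half turn about z gives the same grasp; the last joint's range is limited). The gripper opens to 87 mm and grips with 3 to 60 N. Pads are 19 mm wide; open, the fingers measure 117 mm over their backs; the gripper's body (75 mm by 190 mm) begins 51 mm behind the grasp point.
Start: joints at [-1.341, 0.332, -0.065, 1.46, 0.022, 1.35, -0.088], TCP at [0.156, 0.605, 0.223] pointing down, gripper open.
Joint ranges: [-2.6, 2.6], [-0.5, 2.12], [-1.47, 1.34], [0.16, 2.42], [-1.27, 4.41], [0.06, 2.06], [-2.6, 2.6]. Speed limits (rad/s): [2.22, 2.22, 2.79, 2.79, 3.14, 3.14, 3.14].

### API

Orientations are given as a unit quaternion [x, y, z, w].
In Python, from bench import sensors, vision, r gives the robot as it stands.
- The arm moves only by the shell command python3 -m crank 'ROWS' [OPENING] [FORCE]. ROWS is JSON, a list of rows, each a list of 2 entries, a list of its own where there are three numbers: the shift along the tool's x, y, z normalised to -1 to 1, where 1 is 3 cm, then the turn about the tool's z normalised to -1 to 1, where 1 is 8 degrees. A call has 1 to 12 rows; each row shifts and turns the commanded pose from where the row before left it, along the tool's axes as they then stand; what a row does not reach is not made up. A row lasts 1/8 s, in which the tool goes at most 62.5 mm and 10.7 degrees, less where a joint would pass 70% of its speed; a pose out of reach is approached as far as the arm can. A call with a number of a shift or a turn outside -1 to 1 is refused whole. A call with a gripper value outside its range is refused whole. OPENING is the opening, from 0 (shut) to 1 (fully open), set as the call begins (- or left out, the last holds). The fingers move at their own pace and stop on an object; FORCE is the grip in N (left out, the last holds). Time passes only in rows, so rows that do not move let the fingers close. It gives the time, the measured TCP pose, the force, the opening and the grip force at its end, in the units of the state.
- sensors.read_state(): the state, without advancing time (a new reading comes with each control period).
- vision.camera(name): name is "side" or "top"; returns the picture (420x560x3 uint8, red, green, blue); there is no depth.
- vision.camera_model(name): a dict with "vertical_fov" (degrees; the focal length in pixels is half the picture's height over the tangent of half this angle, whatever the lens; pixels are square), "cx", "cy" (the principal point, pixels), "dist" ([k1, k2, p1, p2, k3] as OpenCV has them; the pictures are not rectified), "camera_from_world" (4x4, takes a point from world to camera coordinates). Camera axes: x right, y down, z forward; pixel columns grow to the right and rows downward; lengths in m; the calibration is good to about 2 mm. A picture is of the moment at which its call begins. camera_model takes no time and is no camera call.
- r.close_job(): hands the job in; it is judged then, once.
The state is a dict: "time": time; "joint_positions": joint angles; "joint_vel": joint speeds; "joint_torque": joint torques, N m; "ee_pos": TCP position; "eef_rot": TCP orientation; "ft_force": force on the tool from outside, world axes, zero at the start; "torque": the same for the moment, N m; "width": finger opening in m; "grip_force": force on a finger pad.
Only numpy, scipy, OpenCV 4.12 (cv2) and the standard library are available. Lean on these libraries where they do the work, as an engineer would, in place of code of your own. Each camera call takes 0.05 s, during which the arm holds its last target. There are 200 camera calls.

## Working session

There is one attempt and no reset: what is moved stays moved. The work goes in short steps, Python scripts to look and compute and a shell command to move; the robot and the scene stay as the last step left them, time stands still between calls to the robot, and variables do not carry over. Pictures are saved under pics/ and viewed, at most 10 in all, crops included, and the job is handed in when it is done.

```bash
ls; mkdir -p pics
cat > h.py <<'E'
import numpy as np, cv2
from bench import sensors, vision, r
def snap(n,f):
    im=vision.camera(n); cv2.imwrite('pics/'+f,im[:,:,::-1]); return im
def K(n):
    m=vision.camera_model(n); f=210/np.tan(np.radians(m['vertical_fov']/2))
    return np.array([[f,0,m['cx']],[0,f,m['cy']],[0,0,1.]]),np.array(m['dist'],float),np.array(m['camera_from_world'])
def ray(n,uv):
    k,d,T=K(n); p=cv2.undistortPoints(np.array(uv,float).reshape(-1,1,2),k,d).reshape(-1,2)
    R=T[:3,:3]; c=-R.T@T[:3,3]; return c,np.c_[p,np.ones(len(p))]@R
def plane(n,uv,z):
    c,v=ray(n,uv); return c+v*((z-c[2])/v[:,2])[:,None]
def proj(n,P):
    k,d,T=K(n); return cv2.projectPoints(np.array(P,float).reshape(-1,1,3),cv2.Rodrigues(T[:3,:3])[0],T[:3,3],k,d)[0].reshape(-1,2)
E
python3 - <<'E'
from h import *
for n in('top','side'):
    snap(n,n+'0.png'); k,d,T=K(n); print(k[0,0],d,-T[:3,:3].T@T[:3,3],T[:3,:3])
s=sensors.read_state(); print(s)
E
```

```text
pics
399.41872173774857 [-0.06273932  0.          0.          0.          0.        ] [0.43479756 0.03345484 1.18016971] [[-0.00836803 -0.99984327  0.01560158]
 [-0.99768111  0.00729401 -0.06766981]
 [ 0.06754541 -0.01613166 -0.99758578]]
379.87480716237104 [0.01364819 0.         0.         0.         0.        ] [ 0.12846801 -0.87299574  0.92656626] [[ 0.92341747 -0.38352261 -0.01451146]
 [-0.26584637 -0.61189957 -0.74491921]
 [ 0.2768138   0.69172923 -0.66699684]]
{'time': 0.1, 'joint_positions': array([-1.34063944,  0.3327763 , -0.06468194,  1.46085765,  0.02161892,
        1.34986921, -0.08850263]), 'joint_vel': array([ 6.45907939e-05, -2.19223367e-03, -1.20027486e-03, -3.46384905e-03,
        1.33926886e-03,  1.51997759e-03,  9.40811056e-04]), 'joint_torque': array([ 1.40048669e-03, -6.24545217e+01,  2.45968188e-02, -3.90713096e+01,
       -6.13806839e-02,  3.65757232e-02,  4.22666471e-05]), 'ee_pos': array([0.156232  , 0.60481248, 0.22185352]), 'eef_rot': array([ 1.26040459e-01,  9.92024916e-01, -6.06196113e-04, -3.73617162e-05]), 'ft_force': array([-0.7716606 , -0.2855654 ,  0.34074875]), 'torque': array([-0.00346981, -0.08015148, -0.01821656]), 'grip_force': 0.0, 'width': 0.08717531062886648}
```

View pics/top0.png

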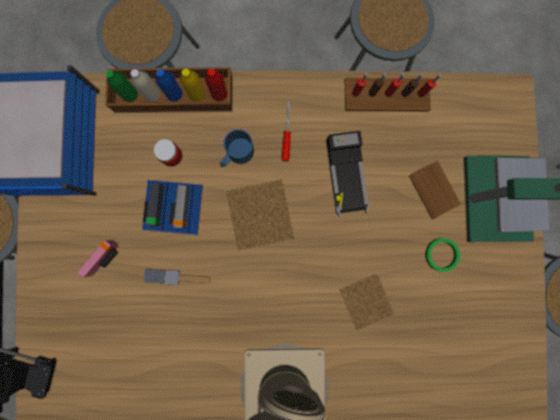

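View pics/side0.png

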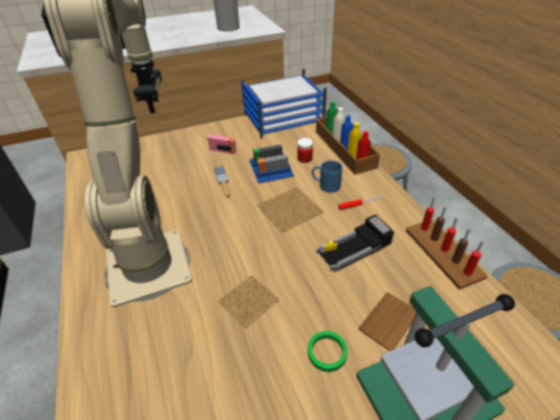

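The top view shows the rack at (172,207) with the grey battery in its right slot (180,207). The large mat is at (260,214), and the dock at (347,172) has its mouth towards the robot, with the catch at (340,200). The side view shows the rack at (272,163). Next I'll enlarge the rack and dock.

Run:
```python
import cv2,numpy as np
t=cv2.imread('pics/top0.png');s=cv2.imread('pics/side0.png')
f=lambda a,x,y,w,h:cv2.resize(a[y:y+h,x:x+w],(400,300),interpolation=cv2.INTER_CUBIC)
cv2.imwrite('pics/c1.png',np.vstack([np.hstack([f(t,132,170,80,60+9*0+0),f(s,232,135,80,60)]),np.hstack([f(t,290,120,133,100),f(s,300,200,120,90)])]))
```

```text
(no output)
```

View pics/c1.png

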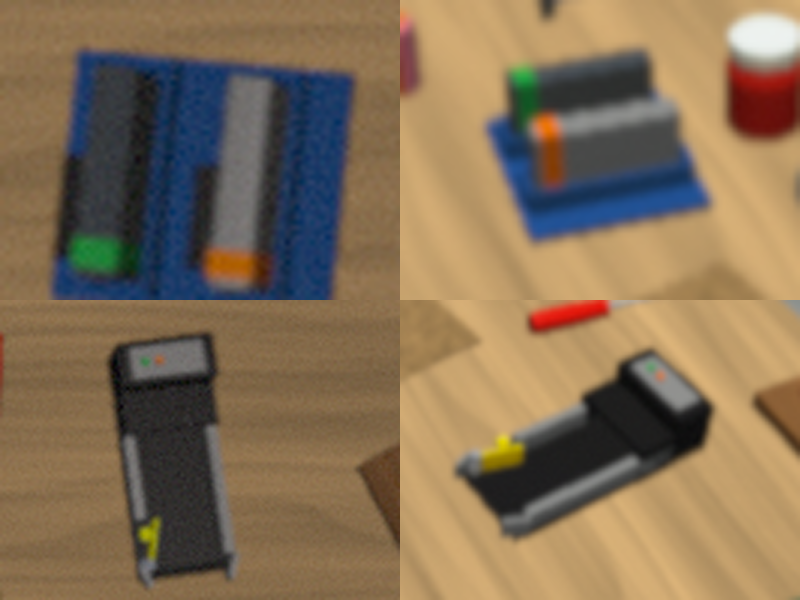

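The grey battery's ridge is on its left (world +y), towards the robot, where the orange band marks the rear. So the brass end points away from the robot. I'll stand the battery on the mat and topple it towards world -y. First I'll measure the battery, mat and dock.

```bash
cat >> h.py <<'E'
def mask(im,lo,hi,roi):
    h=cv2.cvtColor(im,cv2.COLOR_RGB2HSV); m=cv2.inRange(h,np.array(lo),np.array(hi)); k=np.zeros_like(m); x,y,w,hh=roi; k[y:y+hh,x:x+w]=m[y:y+hh,x:x+w]; return k
def big(m):
    c=cv2.findContours(m,cv2.RETR_EXTERNAL,cv2.CHAIN_APPROX_NONE)[0]; return max(c,key=cv2.contourArea).reshape(-1,2)
def rect(n,c,z):
    P=plane(n,c,z)[:,:2]; (a,s,_)=q=cv2.minAreaRect((P*1000).astype(np.float32)); B=cv2.boxPoints(q)
    e=B[1]-B[0],B[2]-B[1]; L=max(e,key=np.linalg.norm); L=L*np.sign(L[0]) 
    return np.round(a,1),np.round(s,1),round(float(np.degrees(np.arctan2(L[1],L[0]))),1)
E
python3 - <<'E'
from h import *
im=cv2.imread('pics/top0.png')[:,:,::-1].copy()
h=cv2.cvtColor(im,cv2.COLOR_RGB2HSV)
for p in[(180,195),(180,222),(193,205),(260,214),(225,214),(300,214),(347,165),(345,140),(334,180),(363,185),(339,198),(347,205),(310,180),(186,200)]: print(p,h[p[1],p[0]],end=' ')
print()
b=big(mask(im,(100,100,50),(125,255,255),(135,170,75,70)))
print('rack',rect('top',b,.008))
g=mask(im,(0,0,80),(180,80,255),(165,175,30,60))|mask(im,(3,150,120),(18,255,255),(165,175,30,60)); print('batt',rect('top',big(g),.076))
o=big(mask(im,(3,150,120),(18,255,255),(165,175,30,60))); print('band',rect('top',o,.076))
y=big(mask(im,(22,120,80),(35,255,255),(325,180,40,40))); print('catch',rect('top',y,.028),y.mean(0))
E
```

```text
(180, 195) [ 10   7 113] (180, 222) [ 17 251 173] (193, 205) [109 183  99] (260, 214) [ 17 139 114] (225, 214) [ 18 119 135] (300, 214) [ 17 112 139] (347, 165) [15 12 44] (345, 140) [ 12  35 125] (334, 180) [ 20  14 111] (363, 185) [ 30   9 117] (339, 198) [ 30 242 162] (347, 205) [15 19 55] (310, 180) [ 17 117 140] (186, 200) [11 35 59] 
rack (array([532.8, 324.9]), array([161.2, 144.4]), 84.6)
batt (array([528.4, 289. ]), array([ 28. , 120.5]), -5.4)
band (array([483.7, 292.1]), array([26.6, 12.3]), 80.2)
catch (array([ 552.3, -164.9]), array([19.6, 38.9]), -8.3) [339.84375 198.53125]
```

Run:
```python
from h import *
im=cv2.imread('pics/top0.png')[:,:,::-1].copy()
bl=cv2.GaussianBlur(im,(5,5),0)
m=mask(bl,(0,126,60),(40,255,128),(215,170,90,90)); m=cv2.morphologyEx(m,cv2.MORPH_CLOSE,np.ones((5,5))); m=cv2.morphologyEx(m,cv2.MORPH_OPEN,np.ones((7,7)))
print('mat',rect('top',big(m),.004))
w=mask(im,(0,0,85),(180,45,255),(322,150,52,70)); 
n,l,st,ce=cv2.connectedComponentsWithStats(w)
for i in range(1,n):
    if st[i,4]>15:
        c=np.argwhere(l==i)[:,::-1]; P=plane('top',c,.026)*1000; v=cv2.fitLine(P[:,:2].astype(np.float32),2,0,.1,.1).ravel(); print(st[i],P.mean(0).round(1),np.degrees(np.arctan2(v[1]*np.sign(v[0]),abs(v[0]))),P.min(0),P.max(0))
hd=mask(im,(0,0,0),(180,60,80),(322,125,52,92))|mask(im,(0,0,0),(180,60,255),(322,125,52,92)); print('dock',rect('top',big(hd),.03))
pl=big(mask(im,(0,0,85),(180,60,255),(322,130,52,20))); print('lid',rect('top',pl,.062))
cv2.imwrite('pics/m.png',cv2.resize(np.hstack([m[165:265,210:310],w[120:220,300:400],hd[120:220,300:400]]),(800,267)))
```

```text
mat (array([508.8,  68.3]), array([171.7, 161.9]), 11.6)
[359 162  10  50 159] [ 589.9 -237.    26. ] 7.606623 [ 514.83300293 -249.87422675   26.        ] [ 659.497489   -225.82486536   26.        ]
[331 165   8  28 101] [ 610.  -152.7   26. ] 7.128873 [ 571.04202437 -162.5131806    26.        ] [ 650.79251785 -143.20763038   26.        ]
[336 206   6   9  34] [ 519.  -162.7   26. ] -1.4470732 [ 506.6590128  -170.33195666   26.        ] [ 530.03378616 -155.53795394   26.        ]
dock (array([ 626.4, -191.3]), array([239.5, 100.4]), 6.0)
lid (array([ 718.5, -180.2]), array([30. , 70.3]), -82.8)
```

View pics/m.png

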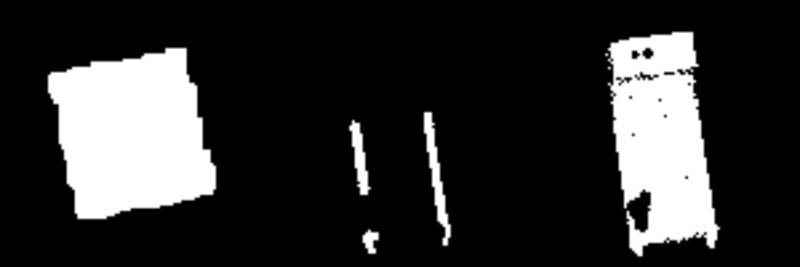

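```bash
cat >> h.py <<'E'
from scipy.spatial.transform import Rotation as Ro
def go(xyz,yaw):
    """units left to go: turn first, then shift in tool axes after the turn; yaw = world heading of tool y (deg, mod 180)"""
    s=sensors.read_state(); R=Ro.from_quat(s['eef_rot']); M=R.as_matrix()
    cur=np.degrees(np.arctan2(M[1,1],M[0,1])); d=(yaw-cur+90)%180-90
    M2=Ro.from_euler('z',d,degrees=True).as_matrix()@M
    u=M2.T@(np.array(xyz)-s['ee_pos'])/.03
    print('turn units',round(-d/8,2),'shift units',u.round(2),'tilt',M[:,2].round(3),'ee',s['ee_pos'].round(4),'yaw',round(cur,1),'F',s['ft_force'].round(1),'w',round(s['width'],4),'g',round(s['grip_force'],1),'t',s['time'])
E
python3 -c "
from h import *; go([.553,.286,.13],84.6)"
```

```text
turn units -1.14 shift units [-14.17  -9.33   3.07] tilt [-0.    -0.001 -1.   ] ee [0.1562 0.6048 0.2219] yaw 75.5 F [-0.8 -0.3  0.3] w 0.0872 g 0.0 t 0.1
```

```bash
python3 -m crank '[[[0,0,0],-0.57],[[0,0,0],-0.57],[[-0.95,-0.62,0],0],[[-0.95,-0.62,0],0],[[-0.95,-0.62,0],0],[[-0.95,-0.62,0],0],[[-0.95,-0.62,0],0],[[-0.95,-0.62,0],0],[[-0.95,-0.62,0],0],[[-0.95,-0.62,0],0],[[-0.95,-0.62,0],0],[[-0.95,-0.62,0],0]]' 0.58 40 && python3 -m crank '[[[-0.95,-0.62,0],0],[[-0.95,-0.62,0],0],[[-0.95,-0.62,0],0],[[-0.9,-0.6,0],0],[[0,0,1],0],[[0,0,1],0],[[0,0,0.8],0],[[0,0,0],0]]'
python3 - <<'E'
from h import *
go([.553,.286,.042],84.6)
a=snap('top','t1.png');b=snap('side','s1.png')
f=lambda a,x,y,w,h:cv2.resize(a[y:y+h,x:x+w,::-1],(400,300),interpolation=cv2.INTER_CUBIC)
cv2.imwrite('pics/c2.png',np.hstack([f(a,132,160,100,75),f(b,222,95,120,90)]))
E
```

```text
time: 1.6
ee_pos: [0.4233, 0.3924, 0.2222]
eef_rot: [0.047, 0.999, -0.0, -0.0]
ft_force: [-0.6, -0.1, 0.4]
width: 0.0508
grip_force: 0.0
time: 2.6
ee_pos: [0.5265, 0.3086, 0.1365]
eef_rot: [0.047, 0.999, -0.001, -0.002]
ft_force: [-1.2, 0.2, 0.1]
width: 0.0506
grip_force: 0.0
turn units 0.01 shift units [-0.96 -0.66  3.15] tilt [-0.003 -0.002 -1.   ] ee [0.5265 0.3086 0.1365] yaw 84.6 F [-1.2  0.2  0.1] w 0.0506 g 0.0 t 2.6
```

View pics/c2.png

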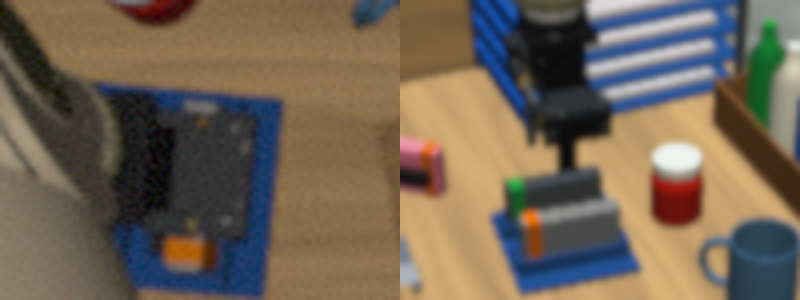

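The gripper is over the rack, still about 25 mm short laterally as the numbers say. Next I correct that, descend and close.

```bash
python3 -m crank '[[[-0.5,-0.35,0],0],[[-0.46,-0.31,0],0],[[0,0,0],0],[[0,0,0.8],0],[[0,0,0.8],0],[[0,0,0.8],0],[[0,0,0.75],0],[[0,0,0],0],[[0,0,0],0]]'; python3 -c "
from h import *; go([.553,.286,.042],84.6)"
```

```text
time: 3.82
ee_pos: [0.5551, 0.2873, 0.0451]
eef_rot: [0.047, 0.999, 0.0, 0.0]
ft_force: [-0.1, 0.7, -0.1]
width: 0.0501
grip_force: 0.0
turn units 0.0 shift units [ 0.07 -0.05  0.1 ] tilt [ 0.001  0.001 -1.   ] ee [0.5551 0.2873 0.0451] yaw 84.6 F [-0.1  0.7 -0.1] w 0.0501 g 0.0 t 3.825
```

```bash
python3 -m crank '[[[0,0,0.1],0],[[0,0,0],0],[[0,0,0],0],[[0,0,0],0],[[0,0,0],0],[[0,0,0],0]]' 0 40 && python3 -m crank '[[[0,0,-0.7],0],[[0,0,-1],0],[[0,0,-1],0],[[0,0,-1],0],[[0,0,-0.8],0],[[0,0,0],0]]'; python3 -c "
from h import *; go([.528,.117,.150],97.3);snap('side','s2.png')"
```

```text
time: 4.58
ee_pos: [0.5547, 0.2869, 0.0412]
eef_rot: [0.047, 0.999, 0.0, 0.0]
ft_force: [-0.3, -0.4, 2.9]
width: 0.024
grip_force: 39.8
time: 5.32
ee_pos: [0.5553, 0.2873, 0.1773]
eef_rot: [0.047, 0.999, 0.001, 0.001]
ft_force: [-0.2, 0.1, -3.4]
width: 0.0233
grip_force: 39.9
turn units -1.58 shift units [ 1.63 -5.52  0.9 ] tilt [ 0.002  0.002 -1.   ] ee [0.5553 0.2873 0.1773] yaw 84.6 F [-0.2  0.1 -3.4] w 0.0233 g 39.9 t 5.325
```

```bash
python3 -m crank '[[[0,0,0],-0.53],[[0,0,0],-0.53],[[0,0,0],-0.52],[[0.2,-0.7,0],0],[[0.2,-0.7,0],0],[[0.2,-0.7,0],0],[[0.2,-0.7,0],0],[[0.2,-0.7,0],0],[[0.2,-0.7,0],0],[[0.2,-0.7,0],0],[[0.2,-0.6,0],0],[[0,0,0],0]]'
python3 - <<'E'
from h import *
go([.528,.117,.045],97.3)
a=snap('top','t3.png');b=snap('side','s3.png')
f=lambda a,x,y,w,h:cv2.resize(a[y:y+h,x:x+w,::-1],(400,300),interpolation=cv2.INTER_CUBIC)
cv2.imwrite('pics/c3.png',np.hstack([f(a,200,150,133,100),f(b,222,115,133,100)]))
E
```

```text
time: 6.88
ee_pos: [0.5279, 0.1153, 0.1762]
eef_rot: [-0.062, 0.998, -0.0, 0.0]
ft_force: [-0.3, 0.8, -2.1]
width: 0.0234
grip_force: 39.9
turn units -0.02 shift units [-0.01  0.05  4.37] tilt [ 0. -0. -1.] ee [0.5279 0.1153 0.1762] yaw 97.1 F [-0.3  0.8 -2.1] w 0.0234 g 39.9 t 6.875
```

View pics/c3.png

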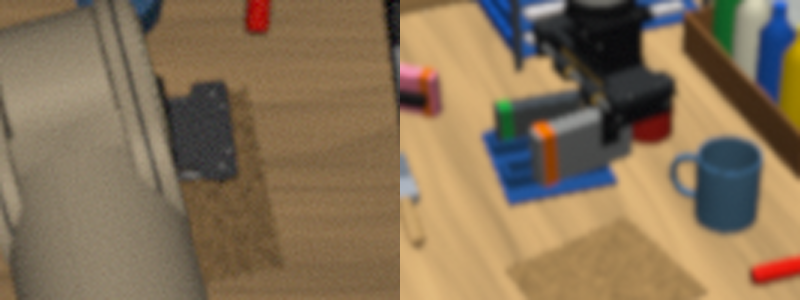

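The battery is held near level above the left part of the mat. Now I lower it, easing in at the end.

```bash
python3 -m crank '[[[0,0,0.9],0],[[0,0,0.9],0],[[0,0,0.9],0],[[0,0,0.9],0],[[0,0,0.6],0],[[0,0,0.15],0],[[0,0,0.15],0],[[0,0,0.1],0],[[0,0,0],0]]'; python3 -c "
from h import *; go([.528,.117,.037],97.3)"
```

```text
time: 8.1
ee_pos: [0.5281, 0.1173, 0.0383]
eef_rot: [-0.063, 0.998, 0.0, 0.0]
ft_force: [-0.7, -0.5, -2.5]
width: 0.024
grip_force: 39.9
turn units -0.0 shift units [ 0.   -0.01  0.04] tilt [ 0.  0. -1.] ee [0.5281 0.1173 0.0383] yaw 97.3 F [-0.7 -0.5 -2.5] w 0.024 g 39.9 t 8.1
```

```bash
python3 -m crank '[[[0,0,0.06],0],[[0,0,0.04],0],[[0,0,0],0],[[0,0,0],0]]'; python3 -c "
from h import *; go([.528,.117,.037],97.3)"
```

```text
time: 8.6
ee_pos: [0.5285, 0.1172, 0.037]
eef_rot: [-0.063, 0.998, 0.0, 0.001]
ft_force: [-8.1, -2.8, 18.3]
width: 0.0238
grip_force: 39.9
turn units -0.01 shift units [ 0.02 -0.    0.  ] tilt [ 0.001  0.001 -1.   ] ee [0.5285 0.1172 0.037 ] yaw 97.2 F [-8.1 -2.8 18.3] w 0.0238 g 39.9 t 8.6
```

```bash
python3 -m crank '[[[0,0,-0.08],0],[[0,0,0],0],[[0,0,0],0],[[0,0,-0.8],0],[[0,0,-0.9],0],[[0,0,-0.9],0],[[0,0,0],0]]' 0.6 && python3 -m crank '[[[0.35,0.7,0],0],[[0.35,0.7,0],0],[[0,0,0],0],[[0,0,0],0]]' 0 20
python3 - <<'E'
from h import *
go([.5283-.0201,.1172-.0026,.066],97.3)
b=snap('side','s4.png');a=snap('top','t4.png')
f=lambda a,x,y,w,h:cv2.resize(a[y:y+h,x:x+w,::-1],(400,300),interpolation=cv2.INTER_CUBIC)
cv2.imwrite('pics/c4.png',np.hstack([f(a,200,150,133,100),f(b,222,145,133,100)]))
E
```

```text
time: 9.48
ee_pos: [0.5292, 0.1176, 0.1173]
eef_rot: [-0.063, 0.998, 0.001, 0.002]
ft_force: [0.9, -0.2, 0.3]
width: 0.0521
grip_force: 0.0
time: 9.98
ee_pos: [0.5018, 0.1555, 0.1149]
eef_rot: [-0.063, 0.998, -0.0, -0.0]
ft_force: [0.8, -0.2, -0.7]
width: 0.0197
grip_force: 0.0
turn units -0.01 shift units [-0.04 -1.38  1.63] tilt [-0.001 -0.001 -1.   ] ee [0.5018 0.1555 0.1149] yaw 97.3 F [ 0.8 -0.2 -0.7] w 0.0197 g 0.0 t 9.975
```

View pics/c4.png

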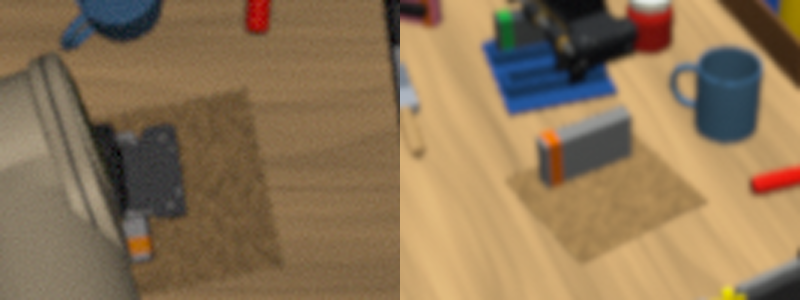

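The battery stands upright on the mat, on the mat's left part, and the gripper is on its ridge side. I'll lower the closed fingers and push the top slowly.

```bash
python3 -m crank '[[[0,0,0.8],0],[[0,0,0.8],0],[[0,0,0.03],0],[[0,0,0],0],[[0,-0.2,0],0],[[0,-0.15,0],0],[[0,-0.15,0],0],[[0,-0.15,0],0],[[0,-0.15,0],0],[[0,-0.15,0],0],[[0,-0.15,0],0]]' && python3 -m crank '[[[0,-0.15,0],0],[[0,-0.15,0],0],[[0,-0.1,0],0],[[0,0,0],0]]'
python3 - <<'E'
from h import *
go([.5283-.0201,.1172-.0026,.066],97.3)
b=snap('side','s5.png')
f=lambda a,x,y,w,h:cv2.resize(a[y:y+h,x:x+w,::-1],(400,300),interpolation=cv2.INTER_CUBIC)
cv2.imwrite('pics/c5.png',f(b,222,145,133,100))
E
```

```text
time: 11.45
ee_pos: [0.506, 0.1232, 0.0665]
eef_rot: [-0.063, 0.998, 0.0, 0.0]
ft_force: [0.5, 0.7, 0.9]
width: 0.0005
grip_force: 0.2
time: 11.95
ee_pos: [0.5075, 0.1113, 0.0665]
eef_rot: [-0.063, 0.998, 0.0, -0.0]
ft_force: [-0.7, -1.0, -0.1]
width: 0.0008
grip_force: 0.0
turn units -0.01 shift units [-0.04  0.11  0.02] tilt [-0. -0. -1.] ee [0.5075 0.1113 0.0665] yaw 97.3 F [-0.7 -1.  -0.1] w 0.0008 g 0.0 t 11.95
```

View pics/c5.png

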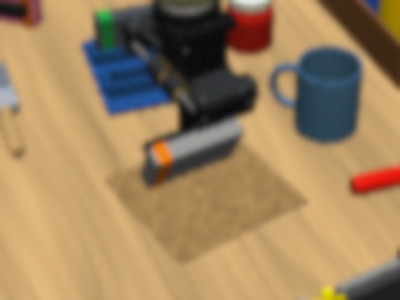

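It's tilting but hasn't gone over yet; a little more push, then back off, raise and look.

```bash
python3 -m crank '[[[0,-0.15,0],0],[[0,-0.15,0],0],[[0,-0.15,0],0],[[0,0,0],0],[[0,0,0],0],[[0,0.7,0],0],[[0,0.7,-0.5],0],[[0,0,-1],0],[[0,0.8,-1],0],[[0,1,-0.5],0],[[0,1,0],0],[[0,0,0],0]]' 0.6
python3 - <<'E'
from h import *
go([.5283-.0201,.1172-.0026,.066],97.3)
b=snap('side','s6.png');a=snap('top','t6.png')
f=lambda a,x,y,w,h:cv2.resize(a[y:y+h,x:x+w,::-1],(400,300),interpolation=cv2.INTER_CUBIC)
cv2.imwrite('pics/c6.png',np.hstack([f(a,200,150,133,100),f(b,222,145,133,100)]))
E
```

```text
time: 13.5
ee_pos: [0.4923, 0.226, 0.1566]
eef_rot: [-0.066, 0.998, 0.001, -0.0]
ft_force: [-0.1, 0.3, -0.0]
width: 0.0523
grip_force: 0.0
turn units 0.03 shift units [-0.05 -3.75  3.01] tilt [-0.     0.001 -1.   ] ee [0.4923 0.226  0.1566] yaw 97.5 F [-0.1  0.3 -0. ] w 0.0523 g 0.0 t 13.5
```

View pics/c6.png

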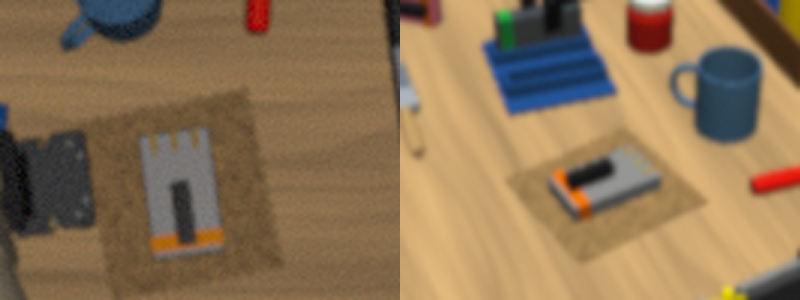

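The battery lies flat on the mat with its ridge up (crop (180,190)). Next I measure its pose.

Run:
```python
from h import *
im=cv2.imread('pics/t6.png')[:,:,::-1].copy(); roi=(241,188,38,52)
m=mask(im,(0,0,85),(180,75,255),roi)|mask(im,(5,170,120),(20,255,255),roi)
m=cv2.morphologyEx(m,cv2.MORPH_CLOSE,np.ones((5,5)))
print('slab',rect('top',big(m),.028))
d=mask(im,(0,0,0),(180,255,70),roi); print('ridge',rect('top',big(d),.048))
```

```text
slab (array([508.2,  65.9]), array([121.7,  70.5]), 7.8)
ridge (array([488.8,  63.8]), array([54.6, 14.4]), 6.8)
```

```bash
python3 -c "
from h import *; go([.4885,.0635,.075],97.5)"
```

```text
turn units -0.03 shift units [ 0.84 -5.25  2.71] tilt [-0. -0. -1.] ee [0.4931 0.2229 0.1563] yaw 97.3 F [-0.2 -1.2 -0.6] w 0.0523 g 0.0 t 13.6
```

```bash
python3 -m crank '[[[0.14,-0.9,0],0],[[0.14,-0.9,0],0],[[0.14,-0.9,0],0],[[0.14,-0.9,0],0],[[0.14,-0.9,0],0],[[0.14,-0.75,0],-0.03],[[0,0,0.9],0],[[0,0,0.9],0],[[0,0,0.9],0],[[0,0,0],0],[[0,0,0],0]]' && python3 -c "
from h import *; go([.4885,.0635,.0305],97.5)"
```

```text
time: 14.98
ee_pos: [0.4887, 0.0632, 0.0765]
eef_rot: [-0.065, 0.998, 0.0, 0.0]
ft_force: [-0.2, -0.3, -0.2]
width: 0.0525
grip_force: 0.0
turn units -0.0 shift units [0.01 0.01 1.53] tilt [ 0.001  0.    -1.   ] ee [0.4887 0.0632 0.0765] yaw 97.5 F [-0.2 -0.3 -0.2] w 0.0525 g 0.0 t 14.975
```

```bash
python3 -m crank '[[[0,0,0.6],0],[[0,0,0.6],0],[[0,0,0.33],0],[[0,0,0],0],[[0,0,0],0]]' && python3 -m crank '[[[0,0,0],0],[[0,0,0],0],[[0,0,0],0],[[0,0,0],0],[[0,0,0],0]]' 0 50 && python3 -m crank '[[[0,0,-0.5],0],[[0,0,-0.7],0],[[0,0,-0.7],0],[[0,0,-0.7],0],[[0,0,0],0]]' && python3 -c "
from h import *; go([.46,-.21,.105],97.3)"
```

```text
time: 15.6
ee_pos: [0.4887, 0.0638, 0.0305]
eef_rot: [-0.066, 0.998, 0.0, 0.001]
ft_force: [0.4, 0.4, -1.1]
width: 0.0525
grip_force: 0.0
time: 16.23
ee_pos: [0.4881, 0.0639, 0.0297]
eef_rot: [-0.066, 0.998, 0.0, -0.0]
ft_force: [0.0, 1.0, 1.3]
width: 0.0178
grip_force: 50.0
time: 16.85
ee_pos: [0.4892, 0.0639, 0.1094]
eef_rot: [-0.065, 0.998, 0.0, 0.002]
ft_force: [0.6, -0.7, -3.3]
width: 0.0174
grip_force: 50.0
turn units 0.03 shift units [ 2.12 -8.93  0.14] tilt [ 0.003  0.001 -1.   ] ee [0.4892 0.0639 0.1094] yaw 97.5 F [ 0.6 -0.7 -3.3] w 0.0174 g 50.0 t 16.85
```

```bash
python3 -m crank '[[[0.33,-0.8,0],0],[[0.33,-0.8,0],0],[[0.33,-0.8,0],0],[[0.33,-0.8,0],0],[[0.33,-0.8,0],0],[[0.33,-0.8,0],0],[[0.33,-0.8,0],0],[[0.33,-0.8,0],0],[[0.33,-0.8,0],0],[[0.33,-0.8,0],0],[[0.33,-0.8,0],0],[[0,0,0],0]]'
python3 - <<'E'
from h import *
go([.4138,-.2187,.045],97.3)
b=snap('side','s7.png');a=snap('top','t7.png')
f=lambda a,x,y,w,h:cv2.resize(a[y:y+h,x:x+w,::-1],(400,400*h//w),interpolation=cv2.INTER_CUBIC)
cv2.imwrite('pics/c7.png',np.hstack([f(a,290,120,133,133),f(b,270,190,133,133)]))
E
```

```text
time: 18.35
ee_pos: [0.4134, -0.2139, 0.107]
eef_rot: [-0.064, 0.998, -0.0, -0.001]
ft_force: [-0.4, 0.1, -3.3]
width: 0.0175
grip_force: 50.0
turn units 0.0 shift units [ 0.01 -0.16  2.07] tilt [-0.001 -0.    -1.   ] ee [ 0.4134 -0.2139  0.107 ] yaw 97.3 F [-0.4  0.1 -3.3] w 0.0175 g 50.0 t 18.35
```

View pics/c7.png

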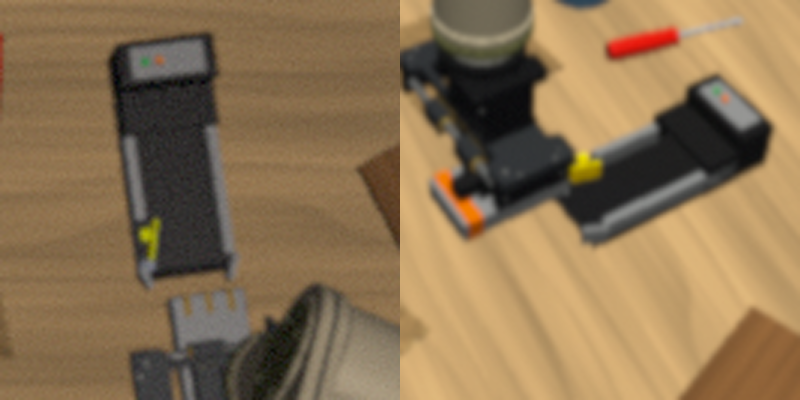

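The battery is just short of the dock mouth and square to it. I'll lower it to insertion height and compare its nose with the channel in the top view.

```bash
python3 -m crank '[[[0,-0.16,0.5],0],[[0,0,0.7],0],[[0,0,0.7],0],[[0,0,0.5],0],[[0,0,0],0],[[0,0,0],0]]'
python3 - <<'E'
from h import *
go([.4138,-.2187,.0335],97.3)
a=snap('top','t8.png')
roi=(325,205,60,25)
m=mask(a,(0,0,85),(180,75,255),(335,213,50,14))
th=np.radians(7.3); ex=np.array([np.cos(th),np.sin(th)]); ey=np.array([-ex[1],ex[0]]); bay=np.array([638,-190.])
q=np.argwhere(m)[:,::-1]; P=plane('top',q,.031)[:,:2]*1000-bay; P=np.c_[P@ex,P@ey]; k=(P[:,0]<-148)&(P[:,0]>-172); P=P[k]
for lo in range(-172,-148,4):
    s=P[(P[:,0]>=lo)&(P[:,0]<lo+4)]
    if len(s): print(lo,s[:,1].min().round(1),s[:,1].max().round(1))
for n,r0 in(('L',(325,155,20,40)),('R',(353,155,20,55))):
    w=mask(a,(0,0,85),(180,45,255),r0); Q=plane('top',np.argwhere(w)[:,::-1],.026)[:,:2]*1000-bay; Q=np.c_[Q@ex,Q@ey]; print(n,np.median(Q,0),np.polyfit(Q[:,0],Q[:,1],1))
f=cv2.resize(a[120:253,290:423,::-1],(400,400),interpolation=cv2.INTER_CUBIC); cv2.imwrite('pics/c8.png',f)
E
```

```text
time: 19.2
ee_pos: [0.4157, -0.2171, 0.036]
eef_rot: [-0.066, 0.998, -0.0, 0.0]
ft_force: [-0.1, -1.0, -3.0]
width: 0.0177
grip_force: 50.0
turn units 0.03 shift units [ 0.07 -0.04  0.08] tilt [ 0.001 -0.    -1.   ] ee [ 0.4157 -0.2171  0.036 ] yaw 97.5 F [-0.1 -1.  -3. ] w 0.0177 g 50.0 t 19.2
-172 -33.0 -0.7
-168 -33.8 28.2
-164 -34.3 33.5
-160 -34.7 36.0
-156 -32.7 32.7
-152 -33.1 31.8
L [-23.71359372  40.6866979 ] [-1.05298522e-03  4.06557793e+01]
R [-53.72354656 -40.54330147] [ 8.31223193e-03 -3.99752640e+01]
```

View pics/c8.png

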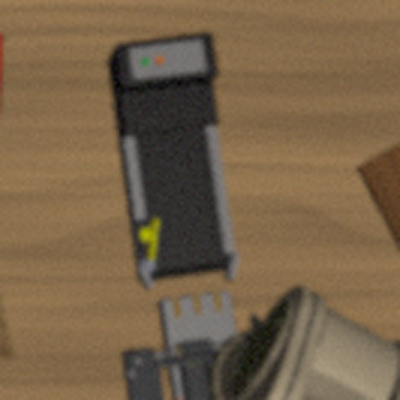

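The nose is centred on the channel to under 1 mm and the yaw matches. Now I ease it in along tool -x.

```bash
python3 -m crank '[[[0,0,0.08],0.03],[[-0.3,0,0],0],[[-0.3,0,0],0],[[-0.3,0,0],0],[[-0.3,0,0],0],[[-0.3,0,0],0],[[-0.3,0,0],0],[[-0.3,0,0],0],[[-0.2,0,0],0],[[0,0,0],0]]' && python3 -c "
from h import *; go([.6182,-.1925,.032],97.3)"
```

```text
time: 20.5
ee_pos: [0.4843, -0.2086, 0.0332]
eef_rot: [-0.063, 0.998, -0.0, 0.0]
ft_force: [2.4, -3.0, -4.1]
width: 0.0176
grip_force: 50.1
turn units -0.01 shift units [-4.5  -0.03  0.04] tilt [ 0.001 -0.001 -1.   ] ee [ 0.4843 -0.2086  0.0332] yaw 97.3 F [ 2.4 -3.  -4.1] w 0.0176 g 50.1 t 20.5
```

```bash
python3 -m crank '[[[-0.2,0,0.02],0],[[-0.2,0,0.02],0],[[-0.2,0,0],0],[[-0.2,0,0],0],[[-0.2,0,0],0],[[-0.2,0,0],0],[[-0.2,0,0],0],[[0,0,0],0]]' && python3 -c "
from h import *; go([.6182,-.1925,.032],97.3)"
```

```text
time: 21.5
ee_pos: [0.5264, -0.2028, 0.0321]
eef_rot: [-0.064, 0.998, -0.0, 0.001]
ft_force: [2.1, -3.9, -4.5]
width: 0.0175
grip_force: 50.0
turn units 0.0 shift units [-3.08 -0.05  0.01] tilt [ 0.001 -0.    -1.   ] ee [ 0.5264 -0.2028  0.0321] yaw 97.3 F [ 2.1 -3.9 -4.5] w 0.0175 g 50.0 t 21.5
```

```bash
python3 -m crank '[[[-0.2,0,0],0],[[-0.2,0,0],0],[[-0.2,0,0],0],[[-0.2,0,0],0],[[-0.2,0,0],0],[[-0.2,0,0],0],[[-0.2,0,0],0],[[-0.2,0,0],0],[[-0.2,0,0],0],[[-0.2,0,0],0],[[0,0,0],0]]' && python3 -c "
from h import *; go([.6182,-.1925,.032],97.3)"
```

```text
time: 22.88
ee_pos: [0.5859, -0.1951, 0.0321]
eef_rot: [-0.064, 0.998, -0.0, 0.001]
ft_force: [1.3, -2.7, -2.6]
width: 0.0173
grip_force: 50.0
turn units 0.0 shift units [-1.08 -0.05  0.01] tilt [ 0.001 -0.    -1.   ] ee [ 0.5859 -0.1951  0.0321] yaw 97.3 F [ 1.3 -2.7 -2.6] w 0.0173 g 50.0 t 22.875
```

```bash
python3 -m crank '[[[-0.15,0,0],0],[[-0.15,0,0],0],[[-0.15,0,0],0],[[-0.15,0,0],0],[[-0.1,0,0],0],[[-0.1,0,0],0],[[0,0,0],0]]' && python3 -c "
from h import *; go([.6182,-.1925,.032],97.3)"
```

```text
time: 23.75
ee_pos: [0.6092, -0.1922, 0.032]
eef_rot: [-0.064, 0.998, -0.0, 0.0]
ft_force: [-0.0, -3.1, -2.9]
width: 0.0172
grip_force: 50.0
turn units -0.0 shift units [-0.3  -0.05  0.  ] tilt [ 0.001  0.    -1.   ] ee [ 0.6092 -0.1922  0.032 ] yaw 97.3 F [-0.  -3.1 -2.9] w 0.0172 g 50.0 t 23.75
```

Now small steps until the force at the stop rises.

```bash
python3 -m crank '[[[-0.08,0,0],0],[[-0.08,0,0],0],[[-0.08,0,0],0],[[0,0,0],0]]' && python3 -m crank '[[[-0.06,0,0],0],[[0,0,0],0]]' && python3 -c "
from h import *; go([.6182,-.1925,.032],97.3)"
```

```text
time: 24.25
ee_pos: [0.6151, -0.191, 0.0319]
eef_rot: [-0.063, 0.998, 0.001, -0.001]
ft_force: [-5.0, -1.7, 0.6]
width: 0.0176
grip_force: 50.0
time: 24.5
ee_pos: [0.6155, -0.191, 0.0318]
eef_rot: [-0.063, 0.998, 0.001, -0.002]
ft_force: [-11.6, -1.2, 6.2]
width: 0.0174
grip_force: 50.0
turn units -0.01 shift units [-0.08 -0.06 -0.01] tilt [-0.005  0.002 -1.   ] ee [ 0.6155 -0.191   0.0318] yaw 97.2 F [-11.6  -1.2   6.2] w 0.0174 g 50.0 t 24.5
```

```bash
python3 -m crank '[[[-0.06,0,0],0],[[0,0,0],0]]' && python3 -m crank '[[[-0.06,0,0],0],[[0,0,0],0]]'
python3 - <<'E'
from h import *
go([.6182,-.1925,.032],97.3)
b=snap('side','s9.png');a=snap('top','t9.png')
for n,i in(('side',b),('top',a)):
    y=mask(i,(22,120,80),(35,255,255),(310,180,70,90)); q=np.argwhere(y)[:,::-1]; print(n,len(q),q.mean(0) if len(q) else '')
f=lambda a,x,y,w,h:cv2.resize(a[y:y+h,x:x+w,::-1],(400,300),interpolation=cv2.INTER_CUBIC)
cv2.imwrite('pics/c9.png',np.hstack([f(a,310,150,80,60),f(b,300,200,100,75)]))
E
```

```text
time: 24.75
ee_pos: [0.6155, -0.191, 0.0317]
eef_rot: [-0.063, 0.998, 0.001, -0.004]
ft_force: [-21.5, 0.5, 12.0]
width: 0.0176
grip_force: 50.0
time: 25.0
ee_pos: [0.6155, -0.191, 0.0317]
eef_rot: [-0.062, 0.998, 0.002, -0.006]
ft_force: [-29.1, 2.3, 19.9]
width: 0.0177
grip_force: 50.0
turn units -0.02 shift units [-0.08 -0.06 -0.01] tilt [-0.011  0.003 -1.   ] ee [ 0.6155 -0.191   0.0317] yaw 97.1 F [-29.1   2.3  19.9] w 0.0177 g 50.0 t 25.0
side 102 [330.43137255 245.6372549 ]
top 24 [337.875      197.33333333]
```

View pics/c9.png

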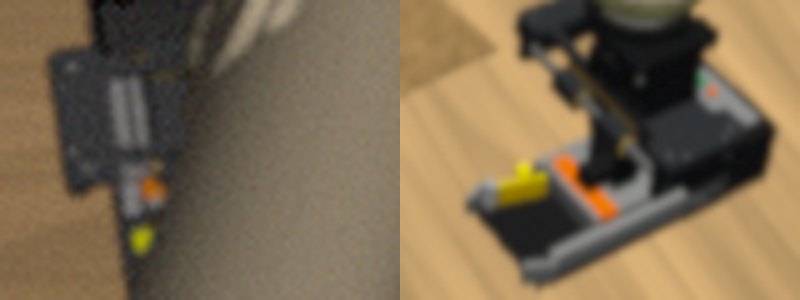

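It is solid against the stop. In the side view the yellow catch appears to stand free behind the orange rear end (crop (520,185)). I'll compare it with the first picture and check the battery's position.

Run:
```python
from h import *
for f in('side0','s7','s9'):
    i=cv2.imread(f'pics/{f}.png')[:,:,::-1].copy(); y=mask(i,(22,120,80),(35,255,255),(310,180,70,90)); q=np.argwhere(y)[:,::-1]; print(f,len(q),q.mean(0),q.min(0),q.max(0))
th=np.radians(7.3);ex=np.array([np.cos(th),np.sin(th)]);ey=np.array([-ex[1],ex[0]])
w=lambda x,y,z:[*(np.array([.638,-.19])+x*ex+y*ey),z]
print(proj('side',[w(-.063,.026,.03),w(-.063+.004,.036,.03),w(-.06,.034,.03),w(-.06,-.034,.03)]))
```

```text
side0 102 [330.33333333 245.75490196] [324 240] [337 251]
s7 94 [330.87234043 245.37234043] [326 240] [337 250]
s9 102 [330.43137255 245.6372549 ] [324 237] [355 251]
[[336.99030869 243.182656  ]
 [336.19833539 240.70895719]
 [336.30435644 241.2246509 ]
 [349.14907468 255.2943023 ]]
```

The catch is back at its original place in the image, so it has clicked behind the battery. Next I relax the push, release and lift away.

```bash
python3 -m crank '[[[0.08,0,0],0],[[0.08,0,0],0],[[0.05,0,0],0],[[0,0,0],0]]' && python3 -m crank '[[[0,0,0],0],[[0,0,0],0],[[0,0,0],0]]' 0.45 && python3 -m crank '[[[0,0,-0.3],0],[[0,0,-0.5],0],[[0,0,-0.8],0],[[0,0,-1],0],[[0.9,0,-1],0],[[1,0,-1],0],[[1,0,-0.5],0],[[1,0,0],0],[[1,0,0],0],[[1,0,0],0],[[0,0,0],0]]'
python3 - <<'E'
from h import *
b=snap('side','s10.png');a=snap('top','t10.png')
i=b; y=mask(i,(22,120,80),(35,255,255),(310,180,70,90)); q=np.argwhere(y)[:,::-1]; print(len(q),q.mean(0),q.min(0),q.max(0))
f=lambda a,x,y,w,h:cv2.resize(a[y:y+h,x:x+w,::-1],(400,300),interpolation=cv2.INTER_CUBIC)
cv2.imwrite('pics/c10.png',np.hstack([f(a,290,120,133,100),f(b,300,200,120,90)]))
o=mask(b,(3,150,120),(18,255,255),(325,215,50,60)); q=np.argwhere(o)[:,::-1]; P=plane('side',q,.030)*1000
th=np.radians(7.3);ex=np.array([np.cos(th),np.sin(th)]);ey=np.array([-ex[1],ex[0]]);D=P[:,:2]-[638,-190]; print('band in bay',(D@ex).min(),(D@ex).max(),(D@ey).min(),(D@ey).max()); print(sensors.read_state()['ft_force'])
E
```

```text
time: 25.6
ee_pos: [0.6144, -0.1912, 0.0318]
eef_rot: [-0.063, 0.998, 0.0, -0.001]
ft_force: [-5.7, -1.7, -0.4]
width: 0.0176
grip_force: 50.0
time: 25.98
ee_pos: [0.6157, -0.1911, 0.0323]
eef_rot: [-0.064, 0.998, 0.0, 0.001]
ft_force: [0.2, 0.6, 0.4]
width: 0.0366
grip_force: 0.0
time: 27.35
ee_pos: [0.4382, -0.2148, 0.1863]
eef_rot: [-0.062, 0.998, 0.0, 0.001]
ft_force: [0.7, 0.7, 0.4]
width: 0.0392
grip_force: 0.0
102 [330.1372549  245.83333333] [324 240] [336 251]
band in bay -57.716507636535376 -42.318363769149904 -34.24584539930942 35.59540212273656
[0.10888925 0.27394321 0.6574618 ]
```

```bash
python3 -c "
from bench import r; print(r.close_job())"
```

```text
the job is handed in; nothing more can be done
None
```

The job is handed in, result not reported: the battery is fully home in the dock, ridge up and let go, the catch shows at its sprung-back place in the side view, and the arm is clear at about 27 s; I viewed 12 pictures, over the limit of 10.

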